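# Close the spectrophotometer's sample cover softly

## Robot

A 6-joint arm with a two-finger parallel gripper is mounted at the origin on the work surface. World frame = base frame: x ahead of the robot, y to its left, z up, the work surface at z = 0. Lengths are in mm, angles in rad, forces in N, time in s.
With the tool pointing down it reaches from about 350 to 725 mm from the base axis. Payload 4.3 kg.
Tool frame: the origin (TCP) lies on the centre line of the jaws, within the pads' length; the fingertips stand 19 mm ahead of it and the grasp point (between the pads) is the TCP; z points along the fingers, y is the direction in which the jaws open and shut (so a half turn about z gives the same grasp; the last joint's range is limited). The gripper opens to 85 mm and grips with 20 to 120 N. Pads are 22 mm wide; open, the fingers measure 114 mm over their backs; the gripper's body (76 mm by 85 mm) begins 54 mm behind the grasp point. The pads swing forward as they close: fully open they stand 13 mm farther back than shut.
Start: joints at [-1.266, 0.377, 0.081, 1.274, 0, 1.46], TCP at [231.743, -526.27, 250.329] pointing down, gripper open.
Joint ranges: [-2.72, 2.72], [-0.84, 1.66], [-1.02, 1.22], [-1.77, 2.12], [-1.37, 1.28], [-3.14, 3.14]. Speed limits (rad/s): [2.57, 2.57, 3.14, 3.14, 3.14, 3.14].

## Interface

Orientations are given as [roll, pitch, yaw] about the fixed x, y, z axes, in that order (R = Rz(yaw) Ry(pitch) Rx(roll)).
In Python, from workcell import readout, eyes, arm gives the robot as it stands.
- The arm moves only by the tool carry_out, never from a script. Its argument "motion" is one flat list of numbers, 7 for each row, row after row: the shift along the tool's x, y, z in cm, then the turn, a rotation vector about the tool's x, y, z in degrees, then the finger opening in cm, from 0 to 8.54. In form: [tx, ty, tz, rx, ry, rz, claw, tx, ty, tz, rx, ry, rz, claw, ...]. A call has 1 to 20 rows; each row is the pose to reach, as a shift and turn from the pose commanded when the call began, along the tool's axes at that moment; what a row does not reach only later rows make up. A row lasts 1/8 s, in which the tool goes at most 62.5 mm and 10.7 degrees, less where a joint would pass 70% of its speed; a pose out of reach is approached as far as the arm can. A call with a gripper value outside its range is refused whole. The fingers move at their own pace and stop on an object; "squeeze" is the grip in N (left out, the last holds). Time passes only in rows, so rows that repeat a pose let the fingers close. It gives the time, the measured TCP pose, the force and the opening at its end, in the units of the state.
- readout.state(): the state, without advancing time (a new reading comes with each control period).
- eyes.read_camera(name): name is "scene" or "top" or "wrist"; returns the picture (384x512x3 uint8, blue, green, red); there is no depth.
- eyes.calibration(name): a dict with "K" (3x3 intrinsics, pixels), "origin" and "orientation" of the camera in the world; the wrist camera has in their place "mount" (4x4, takes a point from camera to tool coordinates, whose origin is the TCP and whose axes are the flange's). Camera axes: x right, y down, z forward; pixel columns grow to the right and rows downward; lengths in mm; the calibration is good to about 2 mm. A picture is of the moment at which its call begins: read the wrist's pose just before it. calibration takes no time and is no camera call.
- arm.job_done(): hands the job in, once; it reports no verdict.
The state is a dict: "t": time; "joint_positions": joint angles; "joint_vel": joint speeds; "tau": joint torques, N m; "eef_pos": TCP position; "ee_rot": TCP orientation; "contact_force": force on the tool from outside, world axes, zero at the start; "ft_torque": the same for the moment, N m; "finger_gap": finger opening in mm.
Only numpy, scipy, OpenCV 4.12 (cv2) and the standard library are available. Lean on these libraries where they do the work, as an engineer would, in place of code of your own. Each camera call takes 0.05 s, during which the arm holds its last target.

## Task

The sample cover of the spectrophotometer stands tipped back on its stop and its damper is too weak to close it gently. Push it forward with the fingers until it falls of its own weight, catch it from below on a finger as it comes down, and lower it slowly until it is fully shut without a bump, then take the hand away. Do not grip the cover, push it with only light force, and leave the cuvette in the compartment and everything else on the bench where it stands.

Things in the scene. Friction and masses are not known exactly. Their poses are not given: they have to be found in the camera images.
- spectro: White spectrophotometer, fixed, 275 mm deep (x), 340 wide (y), deck 140 mm high. Origin on the bench under the hinge axis, mid-width; x points to its back, y to its left seen from the robot. Front face at x -125, back at +150 mm; behind x +28 it is 172 mm high. Open sample compartment in the deck: x -105 to -20, y -95 to +15, 100 mm deep. Screen and keys on the deck at y +55 to +150.
- cover (a joint): Hinge angle (rad) of the grey sample cover: 0 shut flat on the deck, 1.57 upright, 1.85 tipped back on its stop (start). About 0.32 kg (1.5 N at the lip when level). It stays put at about 1.45 to 1.54; forward of that it falls, slowed by a weak damper: 0.05 rad/s at 1.4, 0.2 at 1.2, 0.4 at 1.0, 0.85 as it hits the deck; 2.5 to 4 s from 1.4 to 0.5. Pushing it at 0.5 rad/s takes 1 N at the lip.
- cover_hinge (a point): Point on the hinge axis (along spectro's y) midway across the cover, 140 mm above the bench, at y -40 mm of spectro; fixed.
- cover_lip (a point): Middle of the cover's front edge, underside; moves with the cover, 155 mm from the hinge axis. Cover 150 mm wide, 12 mm thick (8 mm over the last 25 mm to the edge), the thickness lying on the outer side (upper when shut). Shut, the lip juts 30 mm out past the front face with free space under it down to the bench, so a finger under it stays outside the box.
- cuvette: A capped clear cuvette, 12.5 x 12.5 x 47 mm, standing upright and loose in a holder on the compartment's floor, wholly below the deck. Origin at the centre of its underside. To be left alone.
- bottle: A reagent bottle, 68 mm in diameter, 150 mm high, standing loose beside the spectrophotometer. Origin at the centre of its underside. To be left alone.
- tip_box: A closed box of pipette tips, 118 x 83 x 75 mm, loose, on the other side of the spectrophotometer. Origin at the centre of its underside. To be left alone.
- tube_rack: A low rack with small tubes, 60 x 110 x 40 mm, loose, in front of the spectrophotometer on the screen side. Origin at the centre of its underside. To be left alone.

How it is judged (in metres and radians):
On the way, in this order (a step that is already met when the one before it is completed fails the run):
1. the cover has been pushed forward past its balance point (below 1.42 rad) (value of joint cover below 1.42 rad).
2. the falling cover has been caught: between 0.1 and 0.8 rad it bears on the fingers (over 0.2 N) and sinks no faster than 0.4 rad/s, for 0.2 s (value of joint cover between 0.1 and 0.8 rad and velocity of joint cover above -0.4 rad/s and contact force between the fingers and spectro above 0.2 N), for 0.2 s.
At the end, for the whole second after the job is handed in: The cover lies shut and still (hinge below 0.02 rad, about 3 mm at the lip); the cuvette is within 6 mm, bottle, tip box and tube rack within 15 mm of where they stood (value of joint cover below 0.02 rad and velocity of joint cover between -0.05 and 0.05 rad/s and distance of cuvette from where it was at the start of the episode below 0.006 m and distance of each of bottle, tip_box, tube_rack from where it was at the start of the episode below 0.015 m); the robot touches nothing.
It fails at once if the cover comes down hard: it sinks faster than 0.45 rad/s (7 cm/s at the lip) anywhere between 0.3 and 0.03 rad (the last 5 mm at the lip are free) (value of joint cover between 0.03 and 0.3 rad and velocity of joint cover below -0.45 rad/s).
It fails at once if the cover or the spectrophotometer is gripped or pushed with more than 20 N (contact force between any of the fingers, the arm and spectro above 20 N).
It fails at once if the cuvette is lifted or disturbed (6 mm) (distance of cuvette from where it was at the start of the episode above 0.006 m).
It fails at once if the bottle, the tip box or the tube rack is lifted or pushed away (15 mm) (distance of any of bottle, tip_box, tube_rack from where it was at the start of the episode above 0.015 m).
It also fails if it takes over 51 s, if anything falls off the work surface, if the arm or the gripper's body presses on something with over 40 N, if the wrist force passes 120 N, or if a joint passes its speed limit or range.

## Working session

There is one attempt and no reset: what is moved stays moved. The work goes in short steps, Python scripts to look and compute and a tool call to move; the robot and the scene stay as the last step left them, time stands still between calls to the robot, and variables do not carry over. Pictures are saved under pics/ and viewed, and the job is handed in when it is done.

Besides the shell and the picture viewer there is one more tool, called after ">>>" as name(argument=value, ...) on one line, values as JSON. carry_out: Moves the arm, as the interface text tells. Its arguments: {"type":"object","properties":{"motion":{"type":"array"},"squeeze":{"type":"number"}},"required":["motion"]}

```bash
mkdir -p pics; ls
python3 - <<'E'
from workcell import readout, eyes, arm
import cv2
print(readout.state())
for n in ["scene","top","wrist"]:
    print(n,eyes.calibration(n))
    cv2.imwrite(f"pics/{n}0.png",eyes.read_camera(n))
E
```

```text
pics
{'t': 0.0, 'joint_positions': array([-1.26628876e+00,  3.78098243e-01,  7.96476616e-02,  1.27439356e+00,
       -1.92179153e-05,  1.46049692e+00]), 'joint_vel': array([ 5.67641425e-04,  5.74312056e-05, -2.56292262e-04, -1.74766753e-03,
        4.41461149e-04,  7.31047732e-04]), 'tau': array([ 8.13153856e-04, -4.63601017e+01,  2.69877273e+01,  2.07498187e-02,
        1.07865878e-04, -7.13032492e-06]), 'eef_pos': array([ 231.55050385, -525.65457684,  249.34917436]), 'ee_rot': array([-3.13955516e+00, -2.06314284e-04,  4.14806788e-01]), 'contact_force': array([-0.26620097,  0.32419032, -0.29012031]), 'ft_torque': array([ 0.03900612,  0.03039157, -0.03877337]), 'finger_gap': 85.44885547178932}
scene {'K': array([[407.81787933,   0.        , 260.75603724],
       [  0.        , 407.81787933, 192.77361275],
       [  0.        ,   0.        ,   1.        ]]), 'origin': array([382.74733756, 543.97605168, 989.20294627]), 'orientation': array([-2.61686694,  0.01424609, -2.76841221])}
top {'K': array([[428.40629609,   0.        , 256.96261114],
       [  0.        , 428.40629609, 186.80501318],
       [  0.        ,   0.        ,   1.        ]]), 'origin': array([ 450.14691844,  114.20080845, 1386.80211429]), 'orientation': array([-3.04408924, -0.01152962, -1.55336839])}
wrist {'K': array([[296.33384912,   0.        , 252.59427553],
       [  0.        , 296.33384912, 189.23929844],
       [  0.        ,   0.        ,   1.        ]]), 'mount': array([[ 8.61278163e-04, -9.62912747e-01, -2.69811600e-01,
         6.78436381e+01],
       [ 9.99999621e-01,  7.94178571e-04,  3.57854021e-04,
        -5.07138643e-01],
       [-1.30303607e-04, -2.69811806e-01,  9.62913066e-01,
        -1.23728704e+02],
       [ 0.00000000e+00,  0.00000000e+00,  0.00000000e+00,
         1.00000000e+00]])}
```

View pics/scene0.png

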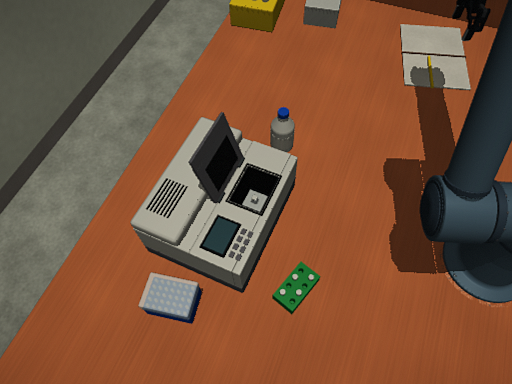

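View pics/top0.png

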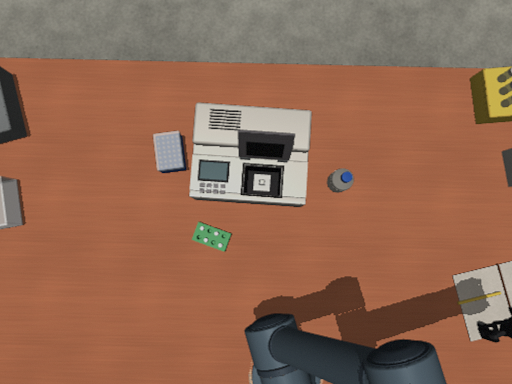

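View pics/wrist0.png

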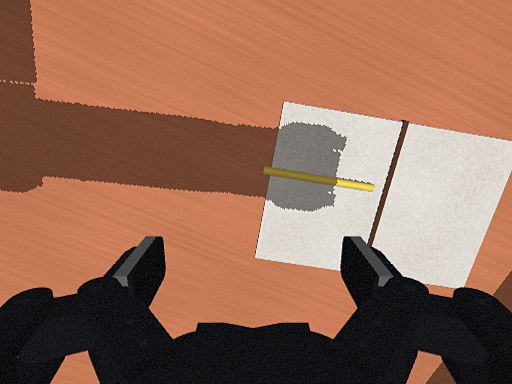

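The scene shows the spectrophotometer with its cover upright. In the top view the deck's front edge runs from about (190,198) to (305,205), the bottle is at (341,181), the rack at (212,236) and the tip box at (169,152). Next I'll zoom in and measure.

Run:
```python
import cv2
a=cv2.imread("pics/top0.png")[95:255,145:365]; cv2.imwrite("pics/topz.png",cv2.resize(a,None,fx=3.6,fy=3.6,interpolation=cv2.INTER_CUBIC))
a=cv2.imread("pics/scene0.png")[95:325,125:325]; cv2.imwrite("pics/scenez.png",cv2.resize(a,None,fx=2.6,fy=2.6,interpolation=cv2.INTER_CUBIC))
```

```text
(no output)
```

View pics/topz.png

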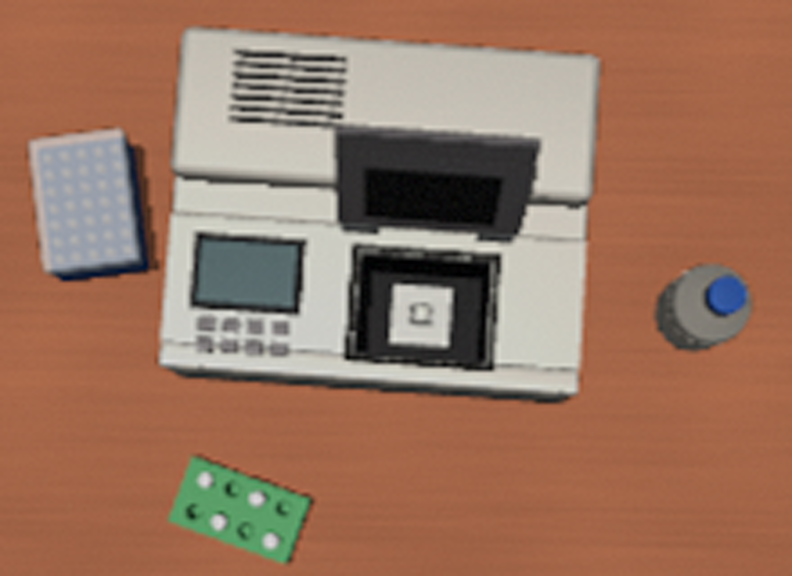

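View pics/scenez.png

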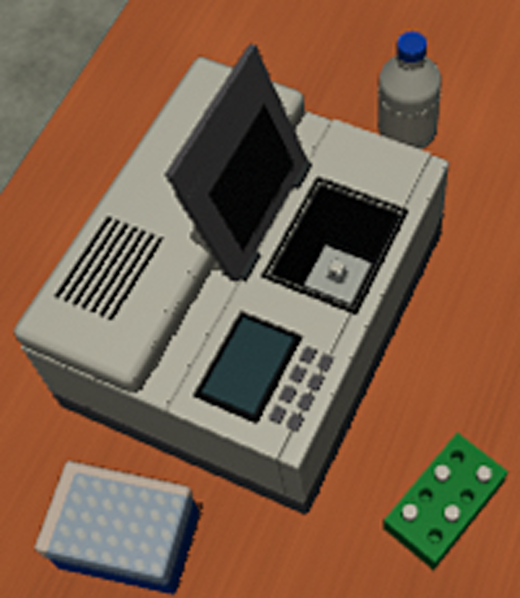

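```bash
cat > h.py <<'E'
import numpy as np, cv2
from scipy.spatial.transform import Rotation as R
from workcell import readout, eyes, arm
def cal(n):
    c=eyes.calibration(n); return c["K"],c["origin"],R.from_euler('xyz',c["orientation"]).as_matrix()
def ray(n,uv):
    K,o,M=cal(n); d=M@np.linalg.inv(K)@np.array([uv[0],uv[1],1.]); return o,d/np.linalg.norm(d)
def onz(n,uv,z):
    o,d=ray(n,uv); return o+d*(z-o[2])/d[2]
def tri(a,b):
    A=[];B=[]
    for n,uv in (("top",a),("scene",b)):
        o,d=ray(n,uv);P=np.eye(3)-np.outer(d,d);A.append(P);B.append(P@o)
    X=np.linalg.solve(A[0]+A[1],B[0]+B[1])
    return X,[np.linalg.norm(A[i]@X-B[i]) for i in (0,1)]
def proj(n,X):
    K,o,M=cal(n); p=K@M.T@(np.asarray(X)-o); return p[:2]/p[2]
E
python3 - <<'E'
from h import *
T=lambda p:((p[0]+.5)/3.6-.5+145,(p[1]+.5)/3.6-.5+95)
S=lambda p:((p[0]+.5)/2.6-.5+125,(p[1]+.5)/2.6-.5+95)
f={'cFL':((-105,15),(349,360),(355,310)),'cFR':((-105,-95),(491,367),(407,210)),'cBR':((-20,-95),(499,257),(318,180)),'cBL':((-20,15),(357,246),(265,272)),
'dFL':((-125,170),(162,365),(298,467)),'dFR':((-125,-170),(578,394),(447,160))}
src=[];pt=[];ps=[]
for k,(m,t,s) in f.items():
    X,r=tri(T(t),S(s)); print(k,X.round(1),np.round(r,1),onz('top',T(t),140)[:2].round(1),onz('scene',S(s),140)[:2].round(1))
    src.append(m);pt.append(onz('top',T(t),140)[:2]);ps.append(onz('scene',S(s),140)[:2])
def fit(s,d):
    s=np.array(s,float);d=np.array(d);sc=s-s.mean(0);dc=d-d.mean(0)
    a=np.arctan2((sc[:,0]*dc[:,1]-sc[:,1]*dc[:,0]).sum(),(sc*dc).sum())
    M=np.array([[np.cos(a),-np.sin(a)],[np.sin(a),np.cos(a)]]);t=d.mean(0)-M@s.mean(0)
    return a,t,np.abs((M@s.T).T+t-d).max(0)
print(fit(src,pt));print(fit(src,ps));print(fit(src,(np.array(pt)+ps)/2))
for n,t,s in (('lipL',(337,127),(168,178)),('lipR',(540,140),(253,45))):
    X,r=tri(T(t),S(s)); print(n,X.round(1),np.round(r,1))
print('bottle',onz('top',T((727,294)),150), 'rack',[onz('top',T(p),40)[:2].round() for p in ((193,456),(312,495),(289,562),(170,522))],'tip',[onz('top',T(p),75)[:2].round() for p in((30,142),(123,130),(140,265),(48,275))])
E
```

```text
cFL [549.  146.5 147. ] [1. 1.] [548.5 146.4] [551.4 143.4]
cFR [543.5  31.5 147.7] [0.9 0.9] [545.   31.2] [544.1  26.7]
cBR [635.2  25.9 141.6] [0.3 0.3] [635.2  25.7] [636.  25.]
cBL [640.  141.5 150.3] [0.4 0.4] [642.  141.8] [642.8 136.5]
dFL [541.7 297.2 142.7] [0.2 0.2] [541.7 297.6] [542.4 296.5]
dFR [525.4 -38.8 144.1] [1.3 1.3] [524.3 -39.6] [527.4 -41.5]
(np.float64(-0.0508723577638471), array([657.36389567, 122.92492901]), array([4.71868139, 3.33103431]))
(np.float64(-0.05025973159615234), array([658.5735047 , 120.20786528]), array([4.8617744 , 3.91703115]))
(np.float64(-0.05056610601933716), array([657.96870553, 121.56639301]), array([3.89095653, 3.05466232]))
lipL [706.5 154.8 285.1] [0.3 0.3]
lipR [697.9   7.4 290.4] [1. 1.]
bottle [ 606.95615163 -158.63080904  150.        ] rack [array([470., 283.]), array([438., 179.]), array([380., 197.]), array([413., 301.])] tip [array([737., 427.]), array([749., 347.]), array([632., 329.]), array([622., 407.])]
```

```bash
cat >> h.py <<'E'
A=-0.0506; O=np.array([658.,121.5])
C,S_=np.cos(A),np.sin(A)
def w(xs,z,ys=-40.): return np.array([O[0]+C*xs-S_*ys,O[1]+S_*xs+C*ys,z])
def rot(tilt):  # tilt deg below horizontal
    t=np.radians(tilt); ex=np.array([C,S_,0]);ez=np.array([0,0,1.])
    z=np.cos(t)*ex-np.sin(t)*ez; x=np.sin(t)*ex+np.cos(t)*ez
    return np.column_stack([x,np.cross(z,x),z])
def now():
    s=readout.state(); return s,np.array(s["eef_pos"]),R.from_euler('xyz',s["ee_rot"]).as_matrix()
def rel(p,M,P0,M0):
    return np.r_[M0.T@(p-P0)/10,np.degrees(R.from_matrix(M0.T@M).as_rotvec())].round(2)
# TCP from bottom tip corner B=(xs,z) / top tip corner
def tcpB(xs,z,tilt,ys=-40.):
    M=rot(tilt); return w(xs,z,ys)+11*M[:,0]-19*M[:,2],M
def tcpT(xs,z,tilt,ys=-40.):
    M=rot(tilt); return w(xs,z,ys)-11*M[:,0]-19*M[:,2],M
def spec(P): # world->(xs,ys,z)
    d=np.array(P[:2])-O; return np.array([C*d[0]+S_*d[1],-S_*d[0]+C*d[1],P[2]])
E
python3 - <<'E'
from h import *
s,P,M=now()
p,m=tcpB(-100,390,60); print(p,rel(p,m,P,M))
p,m=tcpB(72,330,60); print(p,rel(p,m,P,M))
E
```

```text
[556.13110008  86.60770814 411.95448267] [ 54.38 -42.99 -16.16  -7.07  29.46  26.03]
[727.9109561   77.90822155 351.95448267] [ 69.75 -35.26 -10.17  -7.07  29.46  26.03]
```

>>> carry_out(motion=[54.4,-43,-16.2,-7.1,29.5,26,0,54.4,-43,-16.2,-7.1,29.5,26,0,54.4,-43,-16.2,-7.1,29.5,26,0,54.4,-43,-16.2,-7.1,29.5,26,0,54.4,-43,-16.2,-7.1,29.5,26,0,54.4,-43,-16.2,-7.1,29.5,26,0,54.4,-43,-16.2,-7.1,29.5,26,0,54.4,-43,-16.2,-7.1,29.5,26,0,54.4,-43,-16.2,-7.1,29.5,26,0,54.4,-43,-16.2,-7.1,29.5,26,0,54.4,-43,-16.2,-7.1,29.5,26,0,54.4,-43,-16.2,-7.1,29.5,26,0,54.4,-43,-16.2,-7.1,29.5,26,0,54.4,-43,-16.2,-7.1,29.5,26,0,54.4,-43,-16.2,-7.1,29.5,26,0,54.4,-43,-16.2,-7.1,29.5,26,0], squeeze=20)

```text
t: 2.15
eef_pos: [555.6, 57.8, 412.1]
ee_rot: [3.141, -0.525, -0.009]
contact_force: [0.2, -0.2, 0.2]
finger_gap: 0.2
```

Run:
```python
from h import *
s,P,M=now()
print(s["t"],P,s["joint_positions"].round(3),s["finger_gap"],s["contact_force"],spec(P),np.degrees(np.arcsin(-M[2,2])))
for n in ["wrist","scene"]: cv2.imwrite(f"pics/{n}1.png",eyes.read_camera(n))
p,m=tcpB(72,330,60); print(p,rel(p,m,P,M))
```

```text
2.15 [555.60065071  57.80767105 412.07021305] [-0.01  -0.1   -0.213  0.933 -0.     3.141] 0.1776409567195553 [ 0.20109369 -0.19654207  0.16918347] [-99.0468309  -68.79000502 412.07021305] 59.94237077345151
[727.9109561   77.90822155 351.95448267] [11.89 -2.17 13.82 -1.15 -0.06  2.09]
```

View pics/wrist1.png

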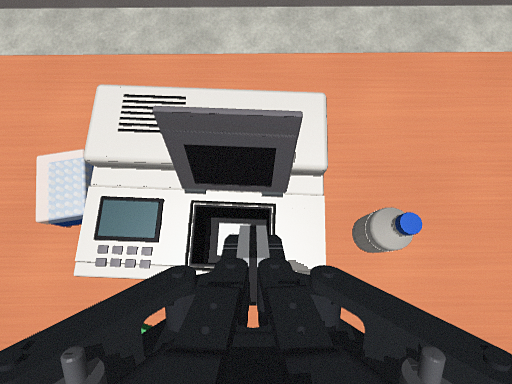

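View pics/scene1.png

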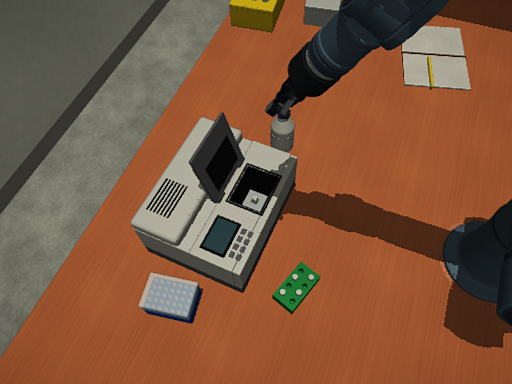

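The move stopped at joint 6's limit (3.141), so y = 87 with yaw -0.05 is out of reach. I'll work at world y≈60 with yaw ≈0.03 instead.

```bash
cat >> h.py <<'E'
YAW=0.02; YW=60.
def w(xs,z,yw=YW):
    ys=(yw-O[1]-S_*xs)/C
    return np.array([O[0]+C*xs-S_*ys,yw,z])
def rot(tilt):
    t=np.radians(tilt); ex=np.array([np.cos(YAW),np.sin(YAW),0]);ez=np.array([0,0,1.])
    z=np.cos(t)*ex-np.sin(t)*ez; x=np.sin(t)*ex+np.cos(t)*ez
    return np.column_stack([x,np.cross(z,x),z])
def tcpB(xs,z,tilt):
    M=rot(tilt); p=w(xs,z)+11*M[:,0]-19*M[:,2]; p[1]=YW; return p,M
def tcpT(xs,z,tilt):
    M=rot(tilt); p=w(xs,z)-11*M[:,0]-19*M[:,2]; p[1]=YW; return p,M
E
python3 - <<'E'
from h import *
s,P,M=now()
p,m=tcpB(0,370,60); print(p,rel(p,m,P,M))
E
```

```text
[654.9117156   60.         391.95448267] [ 7.56 -0.27  6.72  0.86 -0.07 -1.38]
```

>>> carry_out(motion=[7.6,-0.3,6.7,0.9,0,-1.4,0,7.6,-0.3,6.7,0.9,0,-1.4,0,7.6,-0.3,6.7,0.9,0,-1.4,0,7.6,-0.3,6.7,0.9,0,-1.4,0])

```text
t: 2.75
eef_pos: [654.9, 60.9, 392.2]
ee_rot: [-3.141, -0.524, 0.021]
contact_force: [-0.9, 0.4, -0.6]
finger_gap: -0.1
```

Run:
```python
from h import *
s,P,M=now()
print(s["t"],P,s["ee_rot"],s["joint_positions"].round(3))
p,m=tcpB(72,330,60); print(p,rel(p,m,P,M))
p,m=tcpB(72,270,60); print(p,rel(p,m,P,M))
```

```text
2.75 [654.92256718  60.9000543  392.19917666] [-3.14094927 -0.5240684   0.02121644] [-0.011  0.098 -0.066  0.883  0.017  3.114]
[727.003987    60.         351.95448267] [ 4.22  0.25  7.09 -0.07 -0.03  0.06]
[727.003987    60.         291.95448267] [ 1.22  0.25 12.28 -0.07 -0.03  0.06]
```

>>> carry_out(motion=[4.2,0.2,7.1,0,0,0,0,4.2,0.2,7.1,0,0,0,0,4.2,0.2,7.1,0,0,0,0])

```text
t: 3.12
eef_pos: [726.7, 60.5, 350.7]
ee_rot: [-3.141, -0.522, 0.021]
contact_force: [-0.5, -0.2, 0.7]
finger_gap: 0.2
```

Run:
```python
from h import *
s,P,M=now()
print(s["t"],P,s["ee_rot"],s["joint_positions"].round(3))
a=eyes.read_camera("scene")[60:220,140:320];b=eyes.read_camera("top")[80:220,180:360]
a=cv2.resize(a,(540,480),interpolation=cv2.INTER_CUBIC);b=cv2.resize(b,(540,420),interpolation=cv2.INTER_CUBIC)
cv2.imwrite("pics/s2.png",a);cv2.imwrite("pics/t2.png",b)
p,m=tcpB(72,270,60); print(p,rel(p,m,P,M))
```

```text
3.125 [726.69499781  60.48367441 350.72780477] [-3.14093111 -0.52231245  0.02121982] [-0.01   0.247  0.01   0.812  0.016  3.114]
[727.003987    60.         291.95448267] [-2.91  0.05  5.11 -0.07  0.07  0.06]
```

View pics/s2.png

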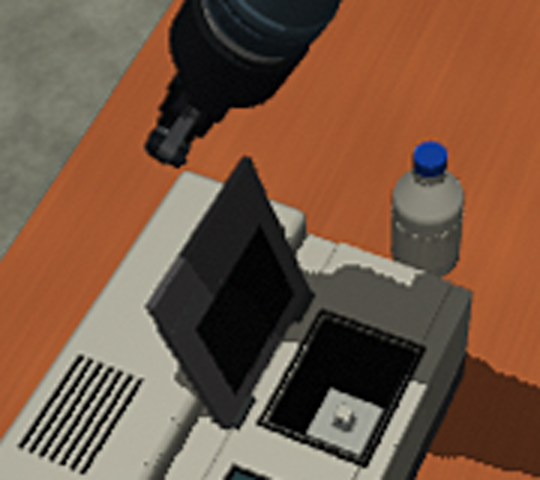

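View pics/t2.png

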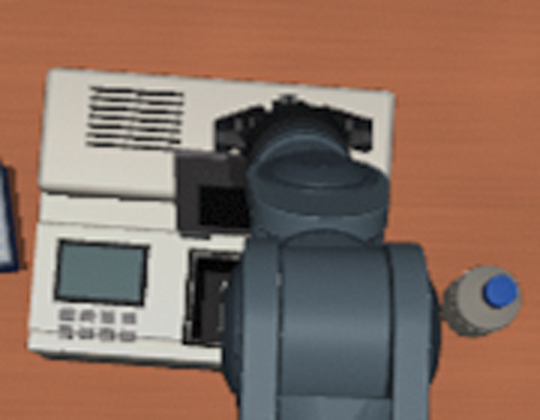

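>>> carry_out(motion=[-1,0,1.7,0,0,0,0,-1.9,0,3.4,0,0,0,0,-2.9,0,5.1,0,0,0,0,-2.9,0,5.1,0,0,0,0])

```text
t: 3.72
eef_pos: [726.1, 60.7, 292.8]
ee_rot: [-3.141, -0.523, 0.021]
contact_force: [-0.4, -0.1, -0.9]
finger_gap: -0.1
```

Run:
```python
from h import *
s,P,M=now()
print(s["t"],P,s["ee_rot"],s["joint_positions"].round(3))
a=eyes.read_camera("scene")[60:220,140:320];b=eyes.read_camera("wrist")
a=cv2.resize(a,(675,600),interpolation=cv2.INTER_CUBIC)
cv2.imwrite("pics/s3.png",a);cv2.imwrite("pics/w3.png",b)
```

```text
3.725 [726.06179206  60.72462262 292.82527519] [-3.14088843 -0.52284288  0.0214601 ] [-0.01   0.26  -0.123  0.666  0.017  3.114]
```

View pics/s3.png

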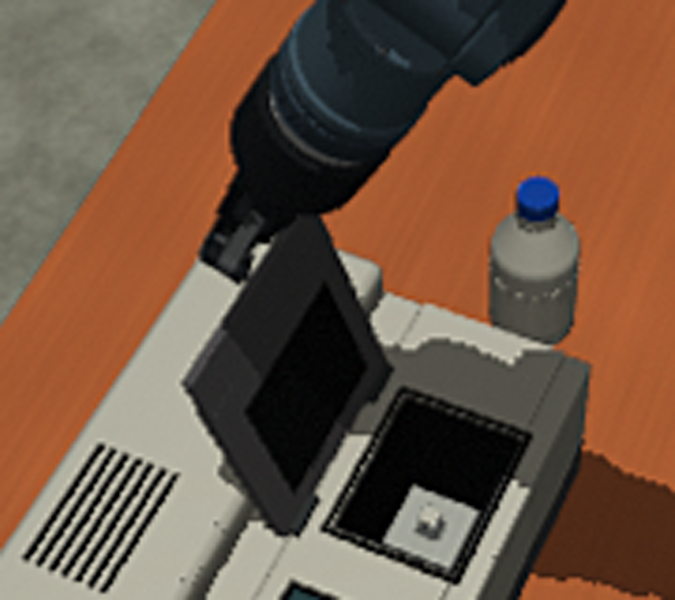

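View pics/w3.png

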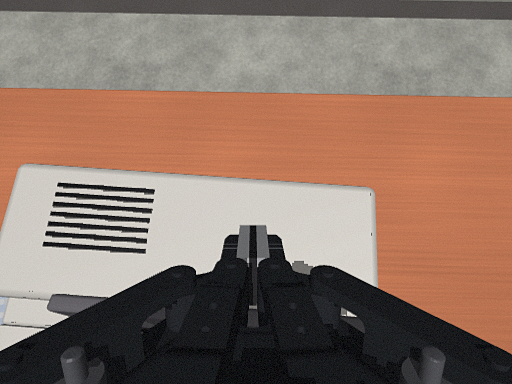

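>>> carry_out(motion=[-0.4,0,-0.25,0,0,0,0,-0.8,0,-0.5,0,0,0,0,-1.2,0,-0.7,0,0,0,0,-1.6,0,-0.95,0,0,0,0,-2,0,-1.2,0,0,0,0,-2.4,0,-1.4,0,0,0,0,-2.8,0,-1.6,0,0,0,0,-3.2,0,-1.85,0,0,0,0,-3.6,0,-2.1,0,0,0,0,-4,0,-2.3,0,0,0,0,-4.4,0,-2.55,0,0,0,0,-4.7,0,-2.7,0,0,0,0])

```text
t: 5.32
eef_pos: [672.5, 59.4, 291.9]
ee_rot: [-3.141, -0.522, 0.021]
contact_force: [0.3, 0.3, 0.2]
finger_gap: -0.0
```

Run:
```python
from h import *
s,P,M=now()
print(s["t"],P,s["ee_rot"],s["contact_force"])
a=eyes.read_camera("scene")[60:220,140:320]
a=cv2.resize(a,(675,600),interpolation=cv2.INTER_CUBIC)
cv2.imwrite("pics/s4.png",a)
```

```text
5.325 [672.53919727  59.39315515 291.86406895] [-3.14096203 -0.52244054  0.02128208] [0.25750675 0.3059597  0.16235007]
```

View pics/s4.png

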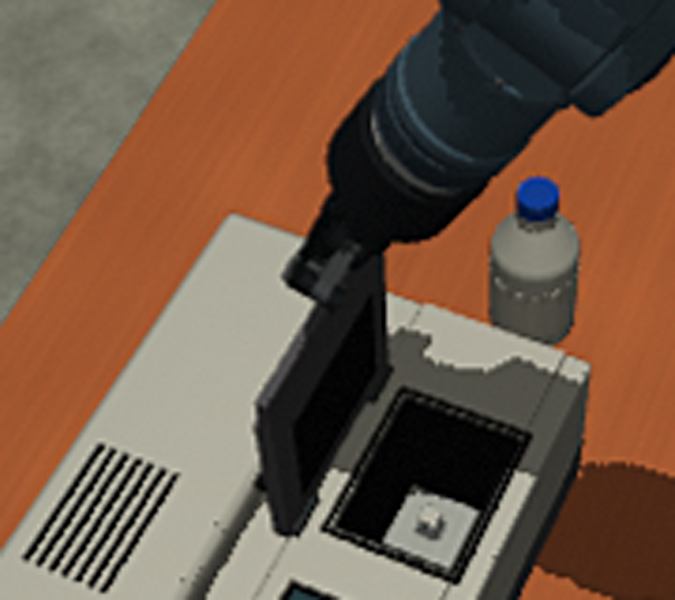

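The scene view shows the cover nearly upright, with its free edge at crop (263,400)–(385,265) and the finger behind it at (330,280). The numbers put it at about 1.54 rad. Next I'll push it past balance.

>>> carry_out(motion=[-0.4,0,-0.25,0,0,0,0,-0.8,0,-0.5,0,0,0,0,-1.2,0,-0.7,0,0,0,0,-1.6,0,-0.95,0,0,0,0,-2,0,-1.2,0,0,0,0,-2.3,0,-1.35,0,0,0,0])

```text
t: 6.12
eef_pos: [646.6, 58.8, 293.4]
ee_rot: [-3.141, -0.525, 0.021]
contact_force: [0.7, -0.5, 0.1]
finger_gap: -0.1
```

Run:
```python
from h import *
s,P,M=now()
print(s["t"],P,s["ee_rot"],s["contact_force"])
a=eyes.read_camera("scene");cv2.imwrite("pics/s5full.png",a);a=a[60:220,140:320]
a=cv2.resize(a,(675,600),interpolation=cv2.INTER_CUBIC)
cv2.imwrite("pics/s5.png",a)
# crop pixel predictions of lip left/right ends for thetas
for th in (1.5,1.45,1.4,1.35,1.3):
    r=[]
    for ys in (35,-115):
        xs=-155*np.cos(th);z=140+155*np.sin(th)
        X=[O[0]+C*xs-S_*ys,O[1]+S_*xs+C*ys,z]
        q=proj('scene',X); r.append(((q-[140,60])*3.75).round())
    print(th,r)
M60,Z=M,P
for nm,(p,m) in {'up':tcpB(-5,325,60),'w1':tcpT(-110,340,45),'w2':tcpT(-115,285,35),'w3':tcpT(-95,250,30)}.items():
    print(nm,p.round(),rel(p,m,P,M))
```

```text
6.125 [646.64411846  58.81783316 293.35513905] [-3.14101021 -0.52493224  0.02133538] [ 0.65397198 -0.50556506  0.13028912]
1.5 [array([275., 411.]), array([393., 216.])]
1.45 [array([288., 417.]), array([405., 221.])]
1.4 [array([300., 423.]), array([417., 226.])]
1.35 [array([313., 429.]), array([429., 232.])]
1.3 [array([326., 436.]), array([441., 238.])]
up [650.  60. 347.] [ 2.97 -0.11 -4.47 -0.07 -0.08  0.07]
w1 [524.  60. 346.] [ -8.03  -0.39 -10.69  -0.08  14.92   0.06]
w2 [518.  60. 287.] [-11.46  -0.4   -5.89  -0.08  24.92   0.05]
w3 [538.  60. 250.] [-11.59  -0.35  -1.7   -0.09  29.92   0.05]
```

View pics/s5.png

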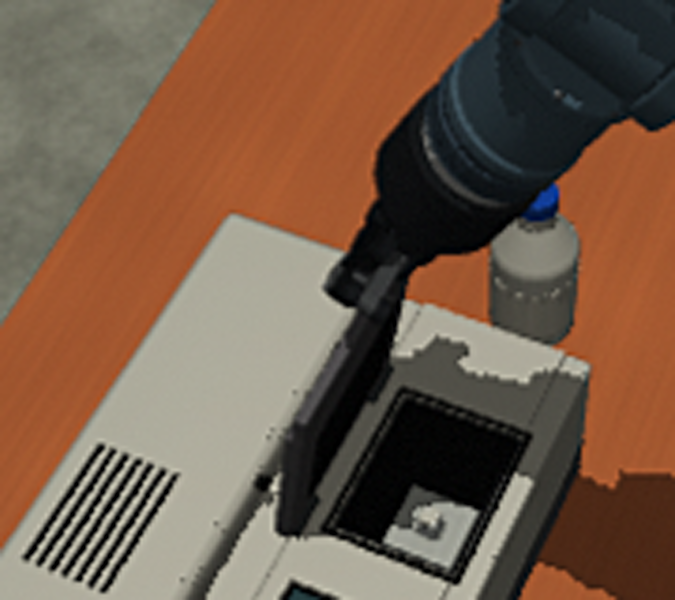

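>>> carry_out(motion=[3,-0.1,-4.5,0,0,0,0,-0.7,-0.2,-6.5,0,5,0,0,-4.4,-0.3,-8.6,0,10,0,0,-8,-0.4,-10.7,0,15,0,0,-11.5,-0.4,-5.9,0,25,0,0,-11.6,-0.4,-1.7,0,30,0,0,-11.6,-0.4,-1.7,0,30,0,0])

```text
t: 7.05
eef_pos: [569.1, 66.1, 288.2]
ee_rot: [3.139, -0.993, 0.021]
contact_force: [-0.8, -1.2, 0.5]
finger_gap: 0.0
```

Run:
```python
from h import *
s,P,M=now()
print(s["t"],P,s["ee_rot"],s["contact_force"],spec(P))
a=eyes.read_camera("scene");cv2.imwrite("pics/s6full.png",a);a=a[60:220,140:320]
a=cv2.resize(a,(675,600),interpolation=cv2.INTER_CUBIC)
cv2.imwrite("pics/s6.png",a)
for th in (1.4,1.3,1.2,1.1,1.0,.9,.8):
    r=[]
    for ys in (35,-115):
        xs=-155*np.cos(th);z=140+155*np.sin(th)
        X=[O[0]+C*xs-S_*ys,O[1]+S_*xs+C*ys,z]
        q=proj('scene',X); r.append(((q-[140,60])*3.75).round())
    print(th,r)
```

```text
7.05 [569.10941921  66.14971307 288.17811326] [ 3.13881645 -0.99313693  0.02087755] [-0.7811422  -1.17458535  0.50118492] [-85.9772796  -59.775388   288.17811326]
1.4 [array([300., 423.]), array([417., 226.])]
1.3 [array([326., 436.]), array([441., 238.])]
1.2 [array([351., 450.]), array([463., 251.])]
1.1 [array([375., 465.]), array([485., 265.])]
1.0 [array([398., 480.]), array([506., 281.])]
0.9 [array([419., 497.]), array([525., 297.])]
0.8 [array([439., 513.]), array([543., 314.])]
```

View pics/s6.png

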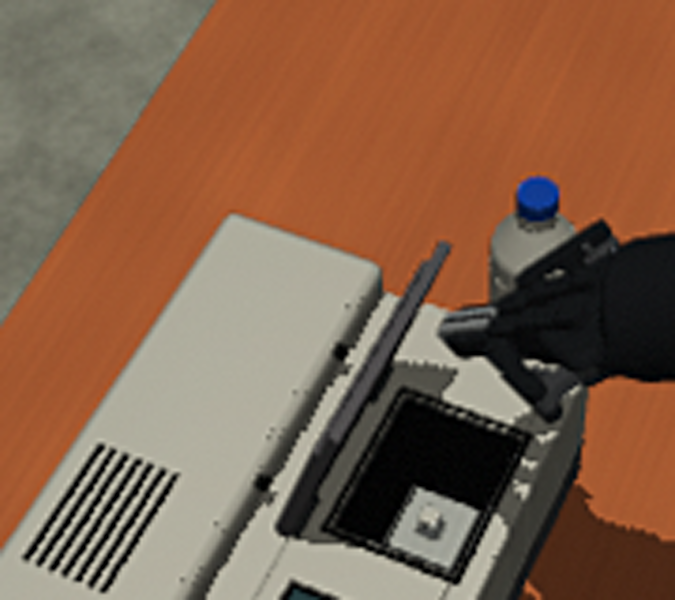

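Run:
```python
from h import *
s,P,M=now()
print(s["t"],s["joint_vel"].round(2),s["joint_positions"].round(2))
for nm,(p,m) in {'w3':tcpT(-93,247,30),'x':tcpT(-100,235,30)}.items():
    print(nm,p.round(),rel(p,m,P,M))
```

```text
7.1 [-0.   -0.03  0.01  0.1   0.   -0.  ] [-0.   -0.23 -1.02 -0.21  0.02  3.13]
w3 [540.  60. 247.] [-5.08  0.55 -0.23  0.11  3.11  0.03]
x [533.  60. 235.] [-6.47  0.54 -0.16  0.11  3.11  0.03]
```

```bash
cat > k.py <<'E'
from h import *
def rows(j2,j3,j4):
    u,v,q=j2,j2-j3,j2-j3+j4
    s,c=np.sin,np.cos
    return np.array([[1,0,s(u),c(u),c(v),s(v),c(q),s(q)],[0,1,c(u),-s(u),-s(v),c(v),-s(q),c(q)]])
D=[(.3781,.0796,1.2744,np.sqrt(231.55**2+525.65**2-62.5**2),249.35),(-.1,-.213,.933,555.6,412.07),(.098,-.066,.883,654.92,392.2),(.247,.01,.812,726.69,350.73),(.26,-.123,.666,726.06,292.83)]
s=readout.state(); j=s["joint_positions"];D.append((j[1],j[2],j[3],569.1,288.18))
Amat=np.vstack([rows(*d[:3]) for d in D]);y=np.concatenate([d[3:] for d in D])
lam=1e-3
par=np.linalg.solve(Amat.T@Amat+lam*np.eye(8)*1e-3,Amat.T@y)
E
python3 - <<'E'
from k import *
print(par.round(1),(Amat@par-y).round(1),np.linalg.svd(Amat)[1].round(3),j)
E
```

```text
[ 4.000e-01  2.613e+02  4.989e+02 -1.900e+00  3.846e+02  7.180e+01
  4.318e+02  4.000e-01] [ 0.   0.   0.  -0.1 -0.1  0.1  0.1  0.1 -0.1 -0.2  0.   0. ] [4.817 4.817 0.828 0.828 0.245 0.245 0.22  0.22 ] [-0.00451442 -0.22792984 -1.01899629 -0.213057    0.01853326  3.12775933]
```

```bash
cat >> k.py <<'E'
from scipy.optimize import least_squares
def ik(x,z,tilt,g=(0,-.5,.5)):
    q=np.radians(tilt)
    f=lambda a:(rows(a[0],a[1],q-a[0]+a[1])@par-[x,z])
    r=least_squares(f,g[:2]); a=r.x
    return np.array([a[0],a[1],q-a[0]+a[1]]),np.abs(r.fun).max()
E
python3 - <<'E'
from k import *
for th in (1.1,1.0,.8,.6,.4,.2,0):
  for tl in (35,40,45,50,55,60,65,70):
    lip=np.array([-155*np.cos(th),140+155*np.sin(th)]); d=np.array([-np.cos(th),np.sin(th)])
    t=np.radians(tl)
    T=lip-13*d if th>t else lip+13*np.array([np.cos(t),-np.sin(t)])
    p,m=tcpT(T[0],T[1],tl); a,e=ik(p[0],p[2],tl)
    if a[1]>-1.02 and e<.5: print(th,tl,T.round(),p.round(),a.round(2));break
E
```

```text
1.1 40 [-64. 267.] [569.  60. 270.] [-0.19 -0.92 -0.03]
1.0 40 [-77. 259.] [556.  60. 263.] [-0.21 -0.96 -0.05]
0.8 45 [-99. 242.] [535.  60. 248.] [-0.22 -0.93  0.08]
0.6 45 [-119.  218.] [515.  60. 224.] [-0.23 -1.01  0.01]
0.4 50 [-134.  190.] [500.  60. 198.] [-0.2  -0.99  0.09]
0.2 55 [-144.  160.] [490.  60. 169.] [-0.14 -0.96  0.14]
0 60 [-148.  129.] [487.  60. 140.] [-0.06 -0.93  0.18]
```

The cover is falling, at about 1.29 rad: its lip runs from crop (330,440) to (445,245). The arm stopped at joint 3's limit (-1.02), so the tool can't get flatter than about 40–60° this close in. I'll use a path whose tilt goes from 40° to 60° as it descends.

```bash
cat >> k.py <<'E'
def path(th,L=22,off=0):
    tl=60-20*th; t=np.radians(tl)
    lip=np.array([-155*np.cos(th),140+155*np.sin(th)-off]); d=np.array([-np.cos(th),np.sin(th)])
    T=lip-L*d if th>t else lip+L*np.array([np.cos(t),-np.sin(t)])
    p,m=tcpT(T[0],T[1],tl); return T,p,m,tl
E
python3 - <<'E'
from k import *
s,P,M=now()
for th in (1,.95,.8,.6,.4,.2,0,-.15):
    T,p,m,tl=path(th); a,e=ik(p[0],p[2],tl); print(th,tl,T.round(),p.round(),a.round(2),round(e,2),rel(p,m,P,M))
E
```

```text
1 40 [-72. 252.] [561.  60. 256.] [-0.19 -0.96 -0.08] 0.0 [-3.18  0.59  1.09  0.12 -6.89  0.02]
0.95 41.0 [-77. 248.] [556.  60. 252.] [-0.19 -0.96 -0.05] 0.0 [-3.76  0.58  0.82  0.12 -7.89  0.02]
0.8 44.0 [-93. 235.] [541.  60. 241.] [-0.2  -0.95  0.02] 0.0 [-5.550e+00  5.500e-01  2.000e-01  1.200e-01 -1.089e+01  1.000e-02]
0.6 48.0 [-113.  211.] [521.  60. 218.] [-0.19 -0.95  0.08] 0.0 [-8.560e+00  5.100e-01 -2.500e-01  1.200e-01 -1.489e+01  1.000e-02]
0.4 52.0 [-129.  183.] [505.  60. 191.] [-0.16 -0.95  0.12] 0.0 [-1.165e+01  4.800e-01 -9.000e-02  1.200e-01 -1.889e+01  1.000e-02]
0.2 56.0 [-140.  153.] [495.  60. 162.] [-0.11 -0.95  0.14] 0.0 [-14.62   0.46   0.68   0.12 -22.89   0.  ]
0 60 [-144.  121.] [492.  60. 132.] [-0.04 -0.93  0.16] 0.0 [-17.35   0.45   2.03   0.12 -26.89  -0.  ]
-0.15 63.0 [-143.   97.] [493.  60. 109.] [ 0.02 -0.91  0.17] 0.0 [-1.918e+01  4.500e-01  3.380e+00  1.200e-01 -2.989e+01 -1.000e-02]
```

>>> carry_out(motion=[-1.9,0.3,0.4,0,-4,0,0,-3.8,0.6,0.8,0,-8,0,0,-3.8,0.6,0.8,0,-8,0,0])

```text
t: 7.48
eef_pos: [553.9, 59.5, 251.5]
ee_rot: [3.14, -0.85, 0.02]
contact_force: [0.1, -0.0, 1.0]
finger_gap: -0.1
```

Run:
```python
from k import *
s,P,M=now()
print(s["t"],P,s["ee_rot"],s["contact_force"],s["joint_vel"].round(2))
a=eyes.read_camera("scene");a=a[60:220,140:320]
cv2.imwrite("pics/s7.png",cv2.resize(a,(675,600),interpolation=cv2.INTER_CUBIC))
for th in (.95,.9,.85,.8,.7):
    T,p,m,tl=path(th);print(th,rel(p,m,P,M))
```

```text
7.475 [553.91752529  59.50223592 251.53899053] [ 3.13955856 -0.84969694  0.01955595] [ 0.13072664 -0.00269049  0.95059754] [ 0.   -0.01 -0.   -0.06  0.    0.  ]
0.95 [ 0.19 -0.05  0.09  0.14  0.32 -0.02]
0.9 [-0.43 -0.06 -0.06  0.14 -0.68 -0.02]
0.85 [-1.05 -0.07 -0.18  0.14 -1.68 -0.02]
0.8 [-1.68 -0.07 -0.27  0.14 -2.68 -0.02]
0.7 [-3.17 -0.1  -0.35  0.13 -4.68 -0.02]
```

View pics/s7.png

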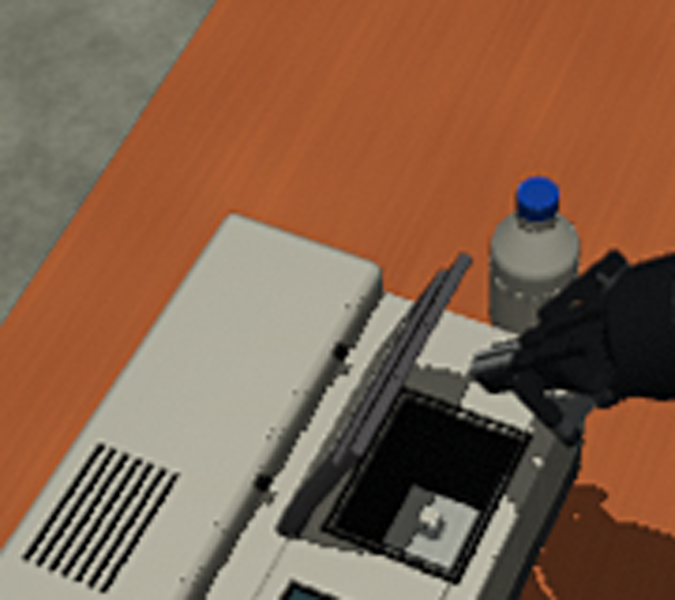

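The cover is at about 1.18 rad and the finger waits in front of and below it, at crop (490,370). I'll hold and let it come down.

>>> carry_out(motion=[0,0,0,0,0,0,0,0,0,0,0,0,0,0,0,0,0,0,0,0,0,0,0,0,0,0,0,0])

```text
t: 8.02
eef_pos: [554.1, 59.7, 251.9]
ee_rot: [3.139, -0.851, 0.02]
contact_force: [0.0, 0.1, 0.4]
finger_gap: -0.0
```

Run:
```python
from k import *
s,P,M=now()
print(s["t"],P,s["ee_rot"],s["contact_force"],s["ft_torque"])
a=eyes.read_camera("scene");a=a[60:220,140:320]
cv2.imwrite("pics/s8.png",cv2.resize(a,(675,600),interpolation=cv2.INTER_CUBIC))
```

```text
8.025 [554.12635767  59.74153031 251.94269761] [ 3.13942139 -0.85117863  0.02014116] [0.04518506 0.08058138 0.39361901] [ 0.0335231   0.65339155 -0.05779886]
```

View pics/s8.png

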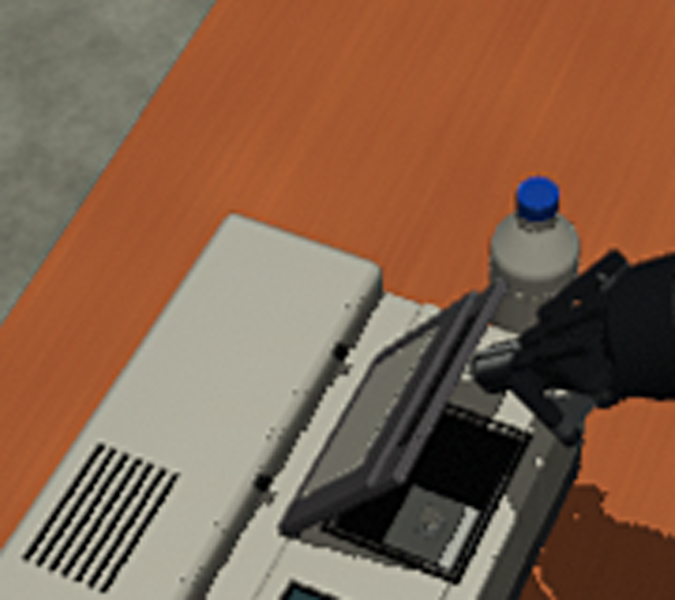

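The cover is at about 1.0 rad, almost on the finger, so I'll hold a little longer.

>>> carry_out(motion=[0,0,0,0,0,0,0,0,0,0,0,0,0,0,0,0,0,0,0,0,0])

```text
t: 8.45
eef_pos: [553.9, 59.7, 251.5]
ee_rot: [3.139, -0.85, 0.02]
contact_force: [-0.8, -0.2, -0.3]
finger_gap: -0.1
```

Run:
```python
from k import *
s,P,M=now()
print(s["t"],P,s["ee_rot"],s["contact_force"],s["ft_torque"])
a=eyes.read_camera("scene");a=a[60:220,140:320]
cv2.imwrite("pics/s9.png",cv2.resize(a,(675,600),interpolation=cv2.INTER_CUBIC))
print(readout.state()["contact_force"])
```

```text
8.45 [553.90305293  59.71942784 251.52213636] [ 3.13944637 -0.85030215  0.02006845] [-0.84612288 -0.19394497 -0.34648003] [0.00364687 0.77941804 0.01402467]
[-1.17918106  0.78404826 -0.87442267]
```

View pics/s9.png

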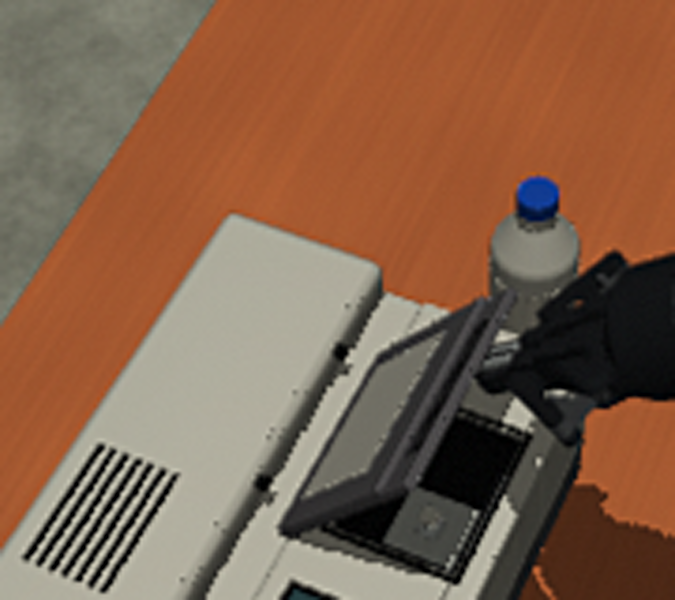

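The cover now bears on the finger at about 0.95 rad, with a force of about 1 N. Next I'll lower it.

Run:
```python
from k import *
s,P,M=now()
for i in range(1,21):
    th=.935-.03*i;T,p,m,tl=path(th);r=rel(p,m,P,M);print(round(th,3),r[[0,2,4]], r[[1,3,5]] if i%7==0 else '')
```

```text
0.905 [-0.37 -0.05 -0.63] 
0.875 [-0.75 -0.12 -1.23] 
0.845 [-1.12 -0.19 -1.83] 
0.815 [-1.5  -0.25 -2.43] 
0.785 [-1.87 -0.29 -3.03] 
0.755 [-2.32 -0.32 -3.63] 
0.725 [-2.78 -0.34 -4.23] [-0.07  0.12 -0.  ]
0.695 [-3.25 -0.35 -4.83] 
0.665 [-3.72 -0.34 -5.43] 
0.635 [-4.18 -0.32 -6.03] 
0.605 [-4.65 -0.29 -6.63] 
0.575 [-5.11 -0.24 -7.23] 
0.545 [-5.57 -0.18 -7.83] 
0.515 [-6.03 -0.1  -8.43] [-0.11  0.12 -0.01]
0.485 [-6.49 -0.01 -9.03] 
0.455 [-6.94  0.09 -9.63] 
0.425 [ -7.39   0.21 -10.23] 
0.395 [ -7.83   0.34 -10.83] 
0.365 [ -8.27   0.48 -11.43] 
0.335 [ -8.7    0.64 -12.03]
```

>>> carry_out(motion=[-0.35,0,-0.05,0,-0.6,0,0,-0.75,0,-0.1,0,-1.2,0,0,-1.1,0,-0.2,0,-1.8,0,0,-1.5,0,-0.25,0,-2.4,0,0,-1.9,0,-0.3,0,-3,0,0,-2.3,0,-0.3,0,-3.6,0,0,-2.8,0,-0.35,0,-4.2,0,0,-3.25,0,-0.35,0,-4.8,0,0,-3.7,0,-0.35,0,-5.4,0,0,-4.2,0,-0.3,0,-6,0,0])

```text
t: 9.75
eef_pos: [524.0, 59.1, 222.1]
ee_rot: [3.14, -0.746, 0.02]
contact_force: [-1.5, 0.6, -0.8]
finger_gap: -0.2
```

Run:
```python
from k import *
s,P,M=now()
print(s["t"],P,s["ee_rot"],s["contact_force"],s["ft_torque"])
a=eyes.read_camera("scene");a=a[60:220,140:320]
cv2.imwrite("pics/s10.png",cv2.resize(a,(675,600),interpolation=cv2.INTER_CUBIC))
for th in (.8,.7,.6,.5,.4):
    xs=-155*np.cos(th);z=140+155*np.sin(th);ys=35
    print(th,((proj('scene',[O[0]+C*xs-S_*ys,O[1]+S_*xs+C*ys,z])-[140,60])*3.75).round())
for i in range(1,13):
    th=.635-.03*i;T,p,m,tl=path(th);r=rel(p,m,P,M);print(round(th,3),r[[0,2,4]], r[[1,3,5]] if i%7==0 else '')
```

```text
9.75 [524.0425884   59.10235565 222.06052197] [ 3.13958608 -0.74563144  0.0198003 ] [-1.45650999  0.57690117 -0.77083641] [0.03638485 0.70323207 0.04811595]
0.8 [439. 513.]
0.7 [457. 530.]
0.6 [472. 546.]
0.5 [485. 562.]
0.4 [496. 578.]
0.605 [-0.45  0.06 -0.62] 
0.575 [-0.91  0.16 -1.22] 
0.545 [-1.36  0.27 -1.82] 
0.515 [-1.81  0.39 -2.42] 
0.485 [-2.25  0.53 -3.02] 
0.455 [-2.69  0.68 -3.62] 
0.425 [-3.12  0.84 -4.22] [-0.13  0.12 -0.01]
0.395 [-3.55  1.01 -4.82] 
0.365 [-3.97  1.2  -5.42] 
0.335 [-4.39  1.4  -6.02] 
0.305 [-4.8   1.62 -6.62] 
0.275 [-5.2   1.84 -7.22]
```

View pics/s10.png

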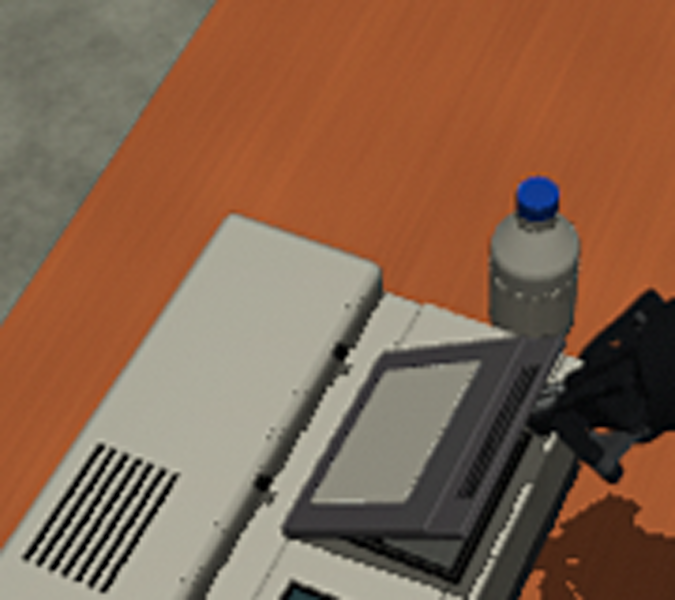

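The cover is resting on the finger at about 0.65 rad, with about 1.5 N. I'll keep lowering.

>>> carry_out(motion=[-0.45,0,0.05,0,-0.6,0,0,-0.9,0,0.15,0,-1.2,0,0,-1.35,0,0.25,0,-1.8,0,0,-1.8,0,0.4,0,-2.4,0,0,-2.25,0,0.55,0,-3,0,0,-2.7,0,0.7,0,-3.6,0,0,-3.1,0,0.85,0,-4.2,0,0,-3.55,0,1,0,-4.8,0,0,-3.95,0,1.2,0,-5.4,0,0,-4.4,0,1.4,0,-6,0,0])

```text
t: 11.05
eef_pos: [501.3, 58.7, 181.8]
ee_rot: [3.14, -0.641, 0.02]
contact_force: [-1.2, 1.6, -0.4]
finger_gap: 0.2
```

Run:
```python
from k import *
s,P,M=now()
print(s["t"],P,s["ee_rot"],s["contact_force"],s["ft_torque"])
a=eyes.read_camera("scene");a=a[60:220,140:320]
cv2.imwrite("pics/s11.png",cv2.resize(a,(675,600),interpolation=cv2.INTER_CUBIC))
for th in (.5,.4,.3,.2,.1,0):
    xs=-155*np.cos(th);z=140+155*np.sin(th);ys=35
    print(th,((proj('scene',[O[0]+C*xs-S_*ys,O[1]+S_*xs+C*ys,z])-[140,60])*3.75).round())
for i in range(1,21):
    th=.335-.02*i;T,p,m,tl=path(th);r=rel(p,m,P,M);print(round(th,3),r[[0,2,4]], r[[1,3,5]] if i%7==0 else '')
```

```text
11.05 [501.31703683  58.66916714 181.83449197] [ 3.13987966 -0.64081418  0.01955736] [-1.20974511  1.57520511 -0.39362095] [0.10037405 0.70828313 0.06092745]
0.5 [485. 562.]
0.4 [496. 578.]
0.3 [504. 592.]
0.2 [509. 606.]
0.1 [512. 619.]
0 [513. 630.]
0.315 [-0.25  0.16 -0.42] 
0.295 [-0.5   0.33 -0.82] 
0.275 [-0.75  0.51 -1.22] 
0.255 [-1.    0.69 -1.62] 
0.235 [-1.24  0.88 -2.02] 
0.215 [-1.48  1.07 -2.42] 
0.195 [-1.71  1.27 -2.82] [-0.15  0.11 -0.02]
0.175 [-1.94  1.47 -3.22] 
0.155 [-2.16  1.68 -3.62] 
0.135 [-2.39  1.89 -4.02] 
0.115 [-2.6   2.11 -4.42] 
0.095 [-2.81  2.33 -4.82] 
0.075 [-3.02  2.55 -5.22] 
0.055 [-3.22  2.78 -5.62] [-0.16  0.11 -0.03]
0.035 [-3.42  3.01 -6.02] 
0.015 [-3.61  3.25 -6.42] 
-0.005 [-3.8   3.49 -6.82] 
-0.025 [-3.98  3.73 -7.22] 
-0.045 [-4.16  3.98 -7.62] 
-0.065 [-4.33  4.23 -8.02]
```

View pics/s11.png

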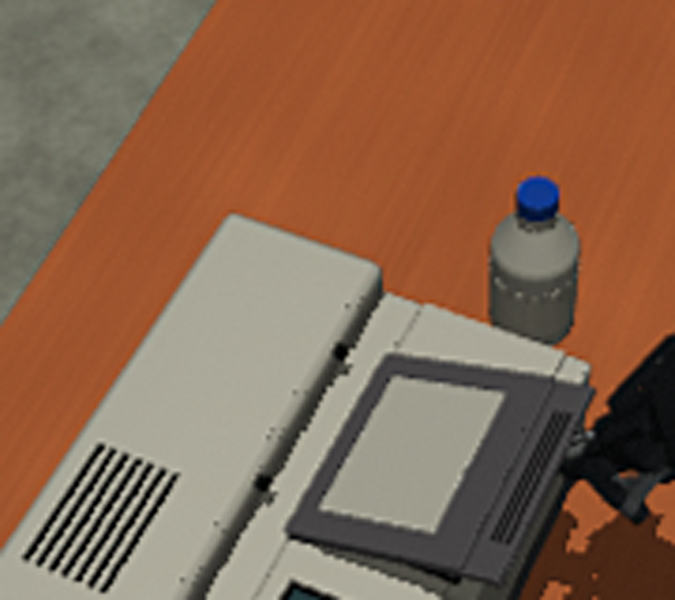

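The cover is at about 0.35 rad (lip corner at crop (500,583)) and still on the finger. I'll go slower now.

>>> carry_out(motion=[-0.25,0,0.15,0,-0.4,0,0,-0.5,0,0.35,0,-0.8,0,0,-0.75,0,0.5,0,-1.2,0,0,-1,0,0.7,0,-1.6,0,0,-1.25,0,0.9,0,-2,0,0,-1.5,0,1.05,0,-2.4,0,0,-1.7,0,1.25,0,-2.8,0,0,-1.95,0,1.45,0,-3.2,0,0,-2.15,0,1.7,0,-3.6,0,0,-2.4,0,1.9,0,-4,0,0])

```text
t: 12.35
eef_pos: [493.4, 58.5, 152.1]
ee_rot: [3.14, -0.571, 0.019]
contact_force: [-0.8, 1.2, -0.8]
finger_gap: 0.2
```

Run:
```python
from k import *
s,P,M=now()
print(s["t"],P,s["ee_rot"],s["contact_force"],s["ft_torque"])
a=eyes.read_camera("scene");a=a[80:240,160:340]
cv2.imwrite("pics/s12.png",cv2.resize(a,(675,600),interpolation=cv2.INTER_CUBIC))
for th in (.3,.2,.1,0):
    xs=-155*np.cos(th);z=140+155*np.sin(th);ys=35
    print(th,((proj('scene',[O[0]+C*xs-S_*ys,O[1]+S_*xs+C*ys,z])-[160,80])*3.75).round())
for i in range(1,21):
    th=.135-.015*i;T,p,m,tl=path(th);r=rel(p,m,P,M);print(round(th,3),r[[0,2,4]], r[[1,3,5]] if i%7==0 else '')
```

```text
12.35 [493.3604304   58.50476059 152.13991645] [ 3.14005134 -0.57083413  0.01939205] [-0.78435186  1.22577846 -0.82530009] [0.17339478 0.76437676 0.08760556]
0.3 [429. 517.]
0.2 [434. 531.]
0.1 [437. 544.]
0 [438. 555.]
0.12 [-0.12  0.16 -0.31] 
0.105 [-0.27  0.33 -0.61] 
0.09 [-0.42  0.51 -0.91] 
0.075 [-0.56  0.69 -1.21] 
0.06 [-0.7   0.87 -1.51] 
0.045 [-0.84  1.05 -1.81] 
0.03 [-0.97  1.24 -2.11] [-0.15  0.11 -0.03]
0.015 [-1.1   1.42 -2.41] 
0.0 [-1.23  1.61 -2.71] 
-0.015 [-1.36  1.8  -3.01] 
-0.03 [-1.48  2.   -3.31] 
-0.045 [-1.6   2.19 -3.61] 
-0.06 [-1.72  2.39 -3.91] 
-0.075 [-1.83  2.58 -4.21] [-0.16  0.11 -0.03]
-0.09 [-1.94  2.78 -4.51] 
-0.105 [-2.05  2.99 -4.81] 
-0.12 [-2.15  3.19 -5.11] 
-0.135 [-2.25  3.39 -5.41] 
-0.15 [-2.35  3.6  -5.71] 
-0.165 [-2.44  3.8  -6.01]
```

View pics/s12.png

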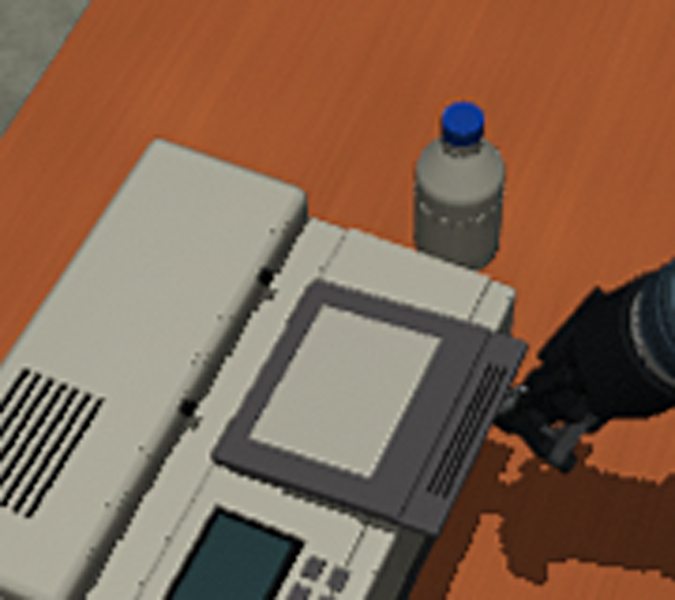

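The cover is at about 0.15 rad. I'll lower it onto the deck and carry on down past it.

>>> carry_out(motion=[-0.1,0,0.15,0,-0.3,0,0,-0.25,0,0.35,0,-0.6,0,0,-0.4,0,0.5,0,-0.9,0,0,-0.55,0,0.7,0,-1.2,0,0,-0.7,0,0.85,0,-1.5,0,0,-0.85,0,1.05,0,-1.8,0,0,-0.95,0,1.25,0,-2.1,0,0,-1.1,0,1.4,0,-2.4,0,0,-1.25,0,1.6,0,-2.7,0,0,-1.35,0,1.8,0,-3,0,0,-1.5,0,2,0,-3.3,0,0,-1.6,0,2.2,0,-3.6,0,0,-1.7,0,2.4,0,-3.9,0,0,-1.85,0,2.6,0,-4.2,0,0])

```text
t: 14.15
eef_pos: [492.6, 58.3, 120.9]
ee_rot: [3.14, -0.499, 0.019]
contact_force: [0.6, -0.8, 1.0]
finger_gap: -0.1
```

Run:
```python
from k import *
s,P,M=now()
print(s["t"],P,s["ee_rot"],s["contact_force"],s["ft_torque"],s["joint_positions"].round(2))
a=eyes.read_camera("scene");a=a[80:240,160:340]
cv2.imwrite("pics/s13.png",cv2.resize(a,(675,600),interpolation=cv2.INTER_CUBIC))
for d in ((-6,0,-10),(-60,0,-10),(-60,0,60)): print(d,(M.T@np.array(d)/10).round(2))
```

```text
14.15 [492.55713769  58.27382939 120.8654134 ] [ 3.13975441 -0.49891652  0.01917017] [ 0.5698832  -0.76836959  0.99541499] [ 0.01737205  0.37169323 -0.0244039 ] [-0.02 -0.01 -0.93  0.16  0.02  3.11]
(-6, 0, -10) [-1.01 -0.01  0.59]
(-60, 0, -10) [-5.75 -0.11 -1.99]
(-60, 0, 60) [-2.4  -0.1  -8.14]
```

View pics/s13.png

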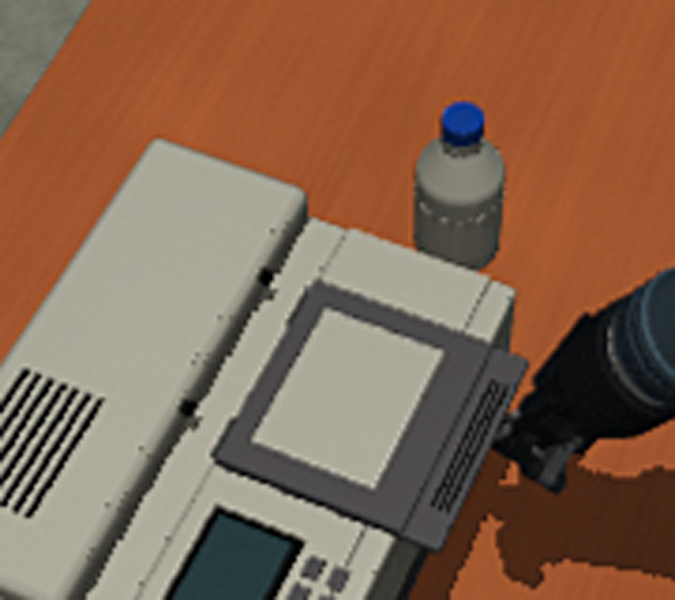

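Run:
```python
from k import *
s,P,M=now()
for x,z,tl in ((487,110,62),(470,105,66),(450,105,72),(430,110,78),(420,130,80),(410,220,80)):
    a,e=ik(x,z,tl);print(x,z,tl,a.round(2),round(e,2),rel(np.array([x,58.3,z]),rot(tl),P,M))
```

```text
487 110 62 [ 0.4  -2.18 -1.5 ] 41.76 [-0.96 -0.01  0.67  0.12 -0.54 -0.04]
470 105 66 [ 0.41 -2.18 -1.45] 33.28 [-2.7  -0.04  0.3   0.12 -4.54 -0.05]
450 105 72 [ 0.44 -2.18 -1.36] 15.12 [ -4.45  -0.08  -0.66   0.12 -10.54  -0.06]
430 110 78 [ 0.37 -1.98 -0.99] 0.0 [ -5.97  -0.12  -2.05   0.12 -16.54  -0.06]
420 130 80 [ 0.24 -1.71 -0.56] 0.0 [ -5.89  -0.13  -4.29   0.11 -18.54  -0.06]
410 220 80 [-0.02 -1.19  0.22] 0.0 [ -2.47  -0.14 -12.67   0.11 -18.54  -0.06]
```

```bash
sed -i 's/^s=readout.state(); j=.*/D.append((-0.22793,-1.018996,-0.213057,569.1,288.18))/' k.py
python3 - <<'E'
from k import *
s,P,M=now()
for x,z,tl in ((487,110,62),(478,105,66),(465,105,72),(450,110,78),(440,130,84),(430,200,90)):
    a,e=ik(x,z,tl);print(x,z,tl,a.round(2),round(e,2),rel(np.array([x,58.3,z]),rot(tl),P,M))
E
```

```text
487 110 62 [ 0.   -0.94  0.14] 0.0 [-0.96 -0.01  0.67  0.12 -0.54 -0.04]
478 105 66 [ 0.02 -0.89  0.24] 0.0 [-1.99 -0.03  0.68  0.12 -4.54 -0.05]
465 105 72 [ 0.05 -0.8   0.4 ] 0.0 [ -3.13  -0.05   0.06   0.12 -10.54  -0.06]
450 110 78 [ 0.08 -0.72  0.56] 0.0 [ -4.21  -0.08  -1.1    0.12 -16.54  -0.06]
440 130 84 [ 0.12 -0.6   0.75] 0.0 [ -4.14  -0.09  -3.33   0.11 -22.54  -0.07]
430 200 90 [ 0.12 -0.39  1.06] 0.0 [ -1.67  -0.1   -9.96   0.11 -28.54  -0.07]
```

>>> carry_out(motion=[-0.5,0,0.35,0,-0.3,0,0,-1,0,0.7,0,-0.5,0,0,-1.5,0,0.7,0,-2.5,0,0,-2,0,0.7,0,-4.5,0,0,-2.6,0,0.4,0,-7.5,0,0,-3.1,0,0,0,-10.5,0,0,-3.7,0,-0.5,0,-13.5,0,0,-4.2,0,-1.1,0,-16.5,0,0,-4.2,0,-2.2,0,-19.5,0,0,-4.1,0,-3.3,0,-22.5,0,0,-2.9,0,-6.6,0,-25.5,0,0,-1.7,0,-10,0,-28.5,0,0,-1.7,0,-10,0,-28.5,0,0,-1.7,0,-10,0,-28.5,0,0])

```text
t: 15.95
eef_pos: [429.0, 57.3, 199.4]
ee_rot: [3.14, -0.001, 0.018]
contact_force: [-0.1, 0.4, -1.1]
finger_gap: -0.2
```

Run:
```python
from k import *
s,P,M=now()
print(s["t"],P,s["ee_rot"],s["contact_force"],s["ft_torque"],s["joint_vel"].round(2))
a=eyes.read_camera("scene");cv2.imwrite("pics/s14f.png",a)
b=eyes.read_camera("top");cv2.imwrite("pics/t14f.png",b)
z=a[80:240,160:340]
cv2.imwrite("pics/s14.png",cv2.resize(z,(675,600),interpolation=cv2.INTER_CUBIC))
for n,im,old in (("scene",a,"pics/scene0.png"),("top",b,"pics/top0.png")):
    o=cv2.imread(old)
    for nm,lo,hi in (("blue",(100,150,80),(130,255,255)),("green",(45,100,50),(80,255,255))):
        for i in (o,im):
            m=cv2.inRange(cv2.cvtColor(i,cv2.COLOR_BGR2HSV),lo,hi)
            k,l,st,c=cv2.connectedComponentsWithStats(m)
            print(n,nm,[(c[q].round(1).tolist(),int(st[q,4])) for q in range(1,k) if st[q,4]>30])
```

```text
15.95 [429.03695942  57.33709771 199.44622317] [ 3.14016021e+00 -5.55920752e-04  1.84485281e-02] [-0.12237079  0.37120411 -1.0658096 ] [-0.00031484  0.04200545 -0.01507701] [-0.    0.   -0.03  0.    0.    0.  ]
scene blue [([283.0, 111.4], 74)]
scene blue [([283.0, 111.4], 74)]
scene green [([296.0, 286.4], 983)]
scene green [([296.0, 286.4], 984)]
top blue [([346.4, 176.7], 78)]
top blue [([346.4, 176.7], 78)]
top green [([211.5, 236.3], 539)]
top green [([211.6, 236.3], 539)]
```

View pics/s14.png

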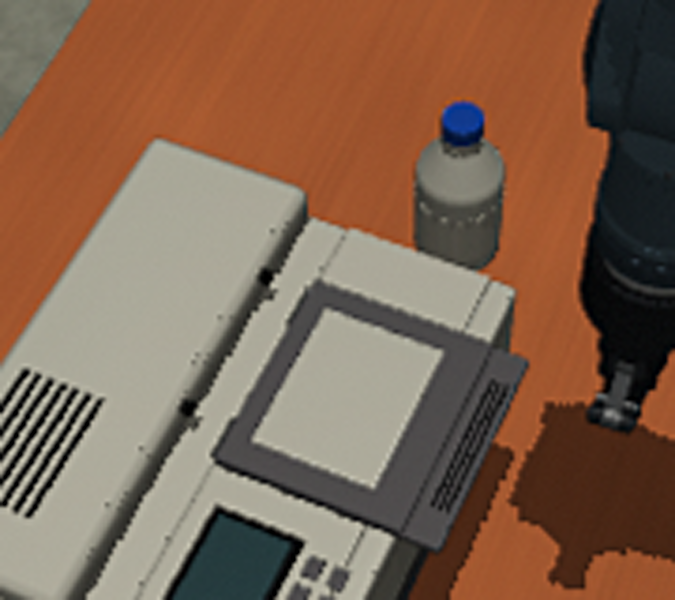

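View pics/t14f.png

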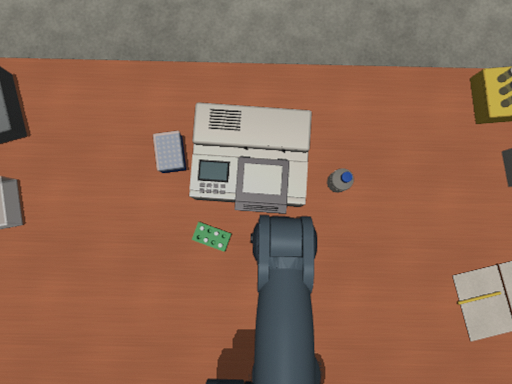

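The cover lies flat, its lip corner at crop (436,550) just as before the hand withdrew. The hand is clear and the other items haven't moved. I'll hand the job in.

```bash
python3 -c "
from workcell import arm
print(arm.job_done())"
```

```text
the job is handed in; nothing more can be done
None
```

The cover is shut and the job is handed in at about 16 s, but no verdict was reported.

**Push and catch:** I pushed the cover forward from behind with closed fingers to about 1.39 rad by the camera, and it fell from there. I caught it from below on the fingers at about 0.95 rad.

**Lowering:** I lowered it at roughly 0.25 rad/s, then about 0.12 rad/s near the end, until it rested on the deck. Force readings while the cover rested on the finger stayed at about 1–2 N. I then moved the hand down and away.

**Last checks:**
- **Cover:** It lies flat and looked the same before and after the hand withdrew.
- **Hand:** It is clear by eye. The last force reading was about 1 N, the same size as the sensor noise.
- **Bottle and rack:** Compared with the first pictures, the bottle cap and the tube rack have not moved (within 0.1 px).
- **Tip box:** It looks unmoved in the top view, judged by eye only.
- **Cuvette:** It can't be seen under the shut cover. The fingers never went below deck level over the compartment.

**What differed from the plan:**
- Joint 6's limit stopped the first approach short. I used a line about 20 mm to the right of the cover's middle instead.
- Joint 3's limit ruled out a flat finger for the catch, so I used a 40–60° tilt.
- The cover angles are estimates from the camera images and arm positions, since there is no direct hinge reading.

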